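# Close and lock the rover's battery bay

### The arm

A 6-joint arm with a two-finger parallel gripper is mounted at the origin on the work surface. World frame = base frame: x ahead of the robot, y to its left, z up, the work surface at z = 0. Lengths are in mm, angles in rad, forces in N, time in s.
With the tool pointing down it reaches from about 275 to 1000 mm from the base axis. Payload 8.4 kg.
Tool frame: the origin (TCP) lies at the centre of the arm's flange, where the gripper is bolted on; the fingertips stand r.tip_extent ahead of it and the grasp point (between the pads) lies 155 mm ahead of it (r.tip_extent is the distance from the TCP to the fingertips, in mm); z points along the fingers, y is the direction in which the jaws open and shut (so a half turn about z gives the same grasp; the last joint's range is limited). The gripper opens to 85 mm and grips with 20 to 120 N. Pads are 22 mm wide; open, the fingers measure 114 mm over their backs; the gripper's body (76 mm by 85 mm) begins 54 mm behind the grasp point. The pads swing forward as they close: fully open they stand 13 mm farther back than shut.
Start: joints at [1.282, 0.353, 1.633, -0, 1.155, -0.002], TCP at [176.802, 599.475, 404.681] pointing down, gripper open.
Joint ranges: [-2.63, 2.63], [-0.92, 2.1], [0.06, 2.66], [-1.3, 4.44], [0, 2.69], [-3.02, 3.02]. Speed limits (rad/s): [2.22, 2.22, 2.79, 3.14, 3.14, 3.14].

### API

Orientations are given as [roll, pitch, yaw] about the fixed x, y, z axes, in that order (R = Rz(yaw) Ry(pitch) Rx(roll)).
In Python, from rig import sense, grab_frame, job, r gives the robot as it stands. The module is installed in compiled form; this text tells all that it offers.
- The arm moves only by the shell command python3 -m creep 'ROWS' [FORCE]. ROWS is JSON, a list of rows, each a list of 7 numbers: the turn, a rotation vector about the tool's x, y, z in rad, then the shift along the tool's x, y, z in mm, then the closure, from 0 (fully open) to 1 (shut). In form: [[wx, wy, wz, dx, dy, dz, fingers], ...]. A call has 1 to 10 rows; each row shifts and turns the pose as measured when the row begins, along the tool's axes as they then stand; what a row does not reach is not made up. A row lasts 1/12 s, in which the tool goes at most 41.7 mm and 7.16 degrees, less where a joint would pass 70% of its speed; a pose out of reach is approached as far as the arm can. A call with a gripper value outside its range is refused whole. The fingers move at their own pace and stop on an object; FORCE is the grip in N (left out, the last holds). Time passes only in rows, so rows that do not move let the fingers close. It gives the time, the measured TCP pose, the force and the opening at its end, in the units of the state.
- sense(): the state, without advancing time (a new reading comes with each control period).
- grab_frame(name): name is "scene" or "top"; returns a dict with "color" (480x640x3 uint8, red, green, blue), "mtx" (3x3 intrinsics, pixels), "T" (4x4, takes a point from camera to world coordinates). Camera axes: x right, y down, z forward; pixel columns grow to the right and rows downward; lengths in mm; the calibration is good to about 2 mm. A picture is of the moment at which its call begins. There is no depth.
- job.sign_off(): hands the job in, once; it reports no verdict.
The state is a dict: "clock": time; "qpos": joint angles; "qvel": joint speeds; "joint_efforts": joint torques, N m; "eef_pos": TCP position; "tcp_rot": TCP orientation; "contact_force": force on the tool from outside, world axes, zero at the start; "wrist_torque": the same for the moment, N m; "opening": opening from 0.0 (shut) to 1.0 (fully open).
Only numpy, scipy, OpenCV 4.12 (cv2) and the standard library are available. Lean on these libraries where they do the work, as an engineer would, in place of code of your own. Each camera call takes 0.05 s, during which the arm holds its last target.

### The job

On the grey model rover, push the loose sliding panel along its rails by its red rib until it is fully home against the end stop over the open bay. Then set a fingertip in the slot of the orange quarter-turn fastener and turn it counter-clockwise as far as it goes, so that its steel tongue lies behind the rib and locks the panel. Only push: do not pinch the rib or lift the panel, and leave the other things on the table and on the rover where they are.

Things in the scene. Friction and masses are not known exactly. Their poses are not given: they have to be found in the camera images.
- hull: Grey metal rover hull, fixed (cannot be pushed). Origin on the table surface under its deck, own z up. The flat deck is 90 mm above the table, own x -165 to +145, own y -125 to +125 mm; rubber tracks 64 mm high run along both x sides, out to x = -209 and +189. Rails along own y (x = -56 and +56, 8 mm high) guide the panel, which closes towards own +y over a bay opening 80 x 90 mm.
- panel: Loose aluminium panel 100 (own x) x 120 (own y) x 8 mm, about 0.25 kg, flat on the deck between the rails; origin: centre of its underside, axes as the hull's. Its red rib is 70 mm long in x, spans own y -30 to -20, top 30 mm above the underside. Fully home its origin is at hull (0, 47, 90) mm; it starts 58 to 85 mm short. Slides at 1 to 5 N, stays where left.
- rib (a point): Middle of the red rib's rear face (the face looking to own -y, the one to push), 19 mm above the panel's underside. Axes as the panel's; push towards +y.
- fastener (a joint): Turn of the orange fastener, rad: 0 = open (tongue to hull -y), 1.571 = fully locked (tongue to hull +x, behind the rib); grows counter-clockwise from above. Hard stops, no spring, 0.12 N m of friction: stays where left. Starts at 0 to 0.12. Vertical axis at hull x = -108, y = +6 mm; disc of 98 mm diameter, top 42 mm above the deck.
- stop (a point): Middle of the end stop's face (hull y = 107 mm, 5 mm above the deck), against which the panel's +y edge rests when fully home. The aluminium stop is 14 mm high, with a keeper lip that the panel slips under.
- tongue (a point): Tip of the steel tongue, a 10 mm rod below the disc, turning with it: 87 mm from the axis, 15 mm above the deck. It strikes the rib's end and cannot lock if the panel is left far from home.
- slot (a point): The slot across the fastener, black walls and floor, turning with it. Origin: on the axis at the slot's floor, 114 mm above the table. Own y runs along the slot, own -y is the end over the tongue (two white dots beside it), z up; at joint 0 its axes are the hull's. 40 mm wide (walls at own x = -20, +20), 18 mm deep, 80 mm long, open at both ends.
- toy: Green and brown toy vehicle, 52 x 78 x 38 mm, standing on the deck on the hull's +x side of the panel; leave alone. Origin: centre of its underside.
- sprocket: Loose orange printed sprocket, 102 mm across, 26 mm high, lying on the table near the hull's +y end; leave alone. Origin: centre of its underside.
- mug: White mug, 80 mm across, 95 mm high; leave alone. Origin: centre of its underside.
- bottle: Clear bottle with green label and blue cap, 64 mm across, 190 mm high; leave alone. Origin: centre of its underside.
- tape: Roll of paper tape, 90 mm across, 24 mm high, lying flat; leave alone. Origin: centre of its underside.
- driver: Screwdriver with red handle, lying along its own x; leave alone. Origin under its middle.
- coupling: Grey pipe coupling, 48 mm across, 50 mm high, standing; leave alone. Origin: centre of its underside.
Things that resemble listed ones, but are neither listed nor needed, are in the scene too. What is shaped like the panel but green is not meant.

How it is judged (in metres and radians):
On the way, in this order (a step that is already met when the one before it is completed fails the run):
1. the panel is pushed home (within 7 mm of the stop) while the fastener is still open (below 0.5 rad) (y of panel in the frame of hull above 0.04 m and z of panel in the frame of hull below 0.096 m and value of joint fastener below 0.5 rad), for 0.2 s.
2. a finger presses on a wall of the slot while the fastener is part-way round (0.3 to 1.45 rad), the panel home (y of panel in the frame of hull above 0.04 m and z of panel in the frame of hull below 0.096 m and (contact force between the fingers and fastener_c0 above 0.5 N or contact force between the fingers and fastener_c1 above 0.5 N) and value of joint fastener between 0.3 and 1.45 rad), for 0.05 s.
3. the fastener is turned to its locked stop (above 1.45 rad) (y of panel in the frame of hull above 0.04 m and z of panel in the frame of hull below 0.096 m and value of joint fastener above 1.45 rad), for 0.2 s.
At the end, for the whole second after the job is handed in: The panel lies flat on the deck, within 7 mm of the end stop, at rest, and the fastener stands at its locked stop (above 1.45 rad of 1.571) (all of step 3 and angle between panel's own z axis and vertical below 0.05 rad and linear speed of panel below 0.01 m/s); the robot touches nothing.
It fails at once if the rib is pinched (fingers press on its rear and front halves at once, over 2 N each) (contact force between the fingers and panel_c1 above 2 N and contact force between the fingers and panel_c2 above 2 N).
It fails at once if the panel is lifted more than 12 mm off the deck (z of panel in the frame of hull above 0.102 m).
It fails at once if a bystander is moved more than 30 mm (distance of any of toy, sprocket, mug, bottle, tape, driver, coupling from where it was at the start of the episode above 0.03 m).
It fails at once if a standing bystander is tipped (angle between any of mug, bottle, coupling, toy's own z axis and vertical above 0.5 rad).
It also fails if it takes over 45 s, if anything falls off the work surface, if the arm or the gripper's body presses on something with over 40 N, if the wrist force passes 120 N, or if a joint passes its speed limit or range.

## Working session

There is one attempt and no reset: what is moved stays moved. The work goes in short steps, Python scripts to look and compute and a shell command to move; the robot and the scene stay as the last step left them, time stands still between calls to the robot, and variables do not carry over. Pictures are saved under pics/ and viewed, and the job is handed in when it is done.

```bash
mkdir -p pics; python3 - <<'E'
from rig import sense,grab_frame,r
import cv2,numpy as np
s=sense();print(s, r.tip_extent)
for n in("scene","top"):
    f=grab_frame(n);cv2.imwrite(f"pics/{n}0.png",f["color"][:,:,::-1]);print(n,f["mtx"].tolist(),f["T"].round(3).tolist())
E
```

```text
{'clock': 0.0, 'qpos': array([ 1.28157298e+00,  3.53643374e-01,  1.63411724e+00,  1.53442122e-05,
        1.15524025e+00, -2.41126474e-03]), 'qvel': array([ 0.00130454, -0.00042453,  0.00118143, -0.00095742,  0.00137125,
        0.00015582]), 'joint_efforts': array([-1.34889856e-04, -6.05239034e+01, -3.42072237e+01,  4.60582476e-05,
        9.08572722e-03,  6.73068530e-05]), 'eef_pos': array([176.74731157, 599.24216557, 403.97173719]), 'tcp_rot': array([-3.14018448e+00, -1.74250899e-05,  2.85477436e+00]), 'contact_force': array([ 0.10074116,  0.14233147, -0.29570793]), 'wrist_torque': array([-0.05845196,  0.01447766,  0.02456759]), 'opening': 1.0006980316671665} 173.4
scene [[463.0512569546799, 0.0, 320.01602788170794], [0.0, 463.0512569546799, 240.24019384641088], [0.0, 0.0, 1.0]] [[-0.236, 0.83, -0.505, 1154.734], [0.972, 0.199, -0.127, 146.112], [-0.005, -0.521, -0.854, 1169.101], [0.0, 0.0, 0.0, 1.0]]
top [[537.1600006642376, 0.0, 326.62305081405896], [0.0, 537.1600006642376, 240.54133181493907], [0.0, 0.0, 1.0]] [[-0.015, -0.988, 0.155, 333.744], [-1.0, 0.018, 0.022, -7.477], [-0.025, -0.155, -0.988, 1447.604], [0.0, 0.0, 0.0, 1.0]]
```

View pics/scene0.png

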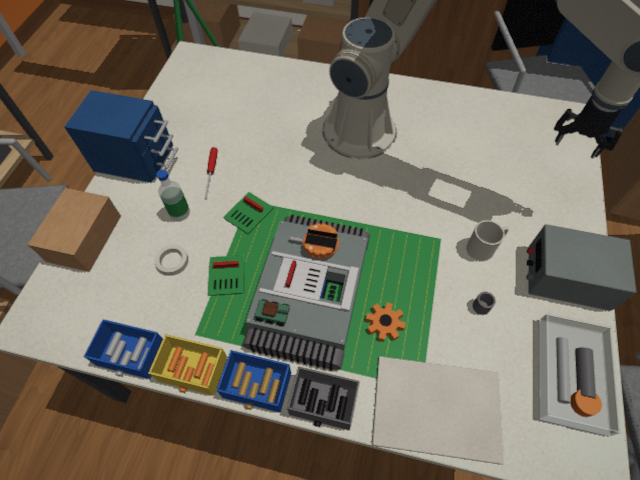

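View pics/top0.png

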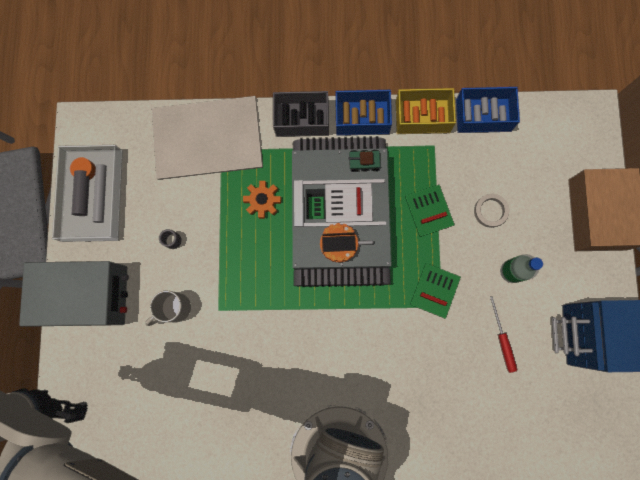

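The top view shows the grey rover at about (343,210). Its panel's red rib is at (359,201), the fastener at (339,242), and the tongue points right to (372,242). The two green panel-like plates at (430,210) and (435,290) are decoys: they are green and lie off the rover. I'll confirm this in an enlarged crop.

```bash
python3 - <<'E'
import cv2
a=cv2.imread('pics/top0.png')[130:295,280:400];cv2.imwrite('pics/c1.png',cv2.resize(a,None,fx=3.6,fy=3.6,interpolation=cv2.INTER_CUBIC))
a=cv2.imread('pics/scene0.png')[205:375,235:380];cv2.imwrite('pics/c2.png',cv2.resize(a,None,fx=3.5,fy=3.5,interpolation=cv2.INTER_CUBIC))
E
```

```text
(no output)
```

View pics/c1.png

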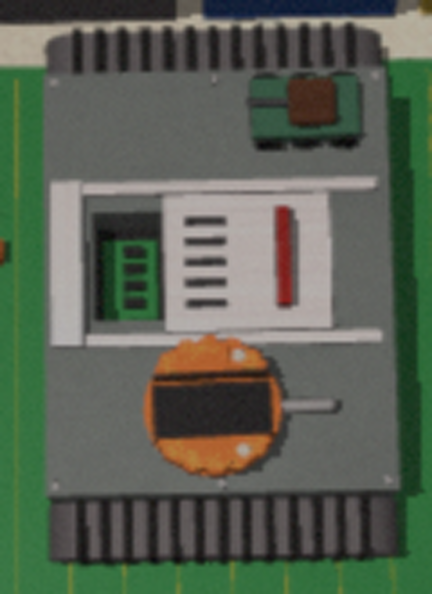

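View pics/c2.png

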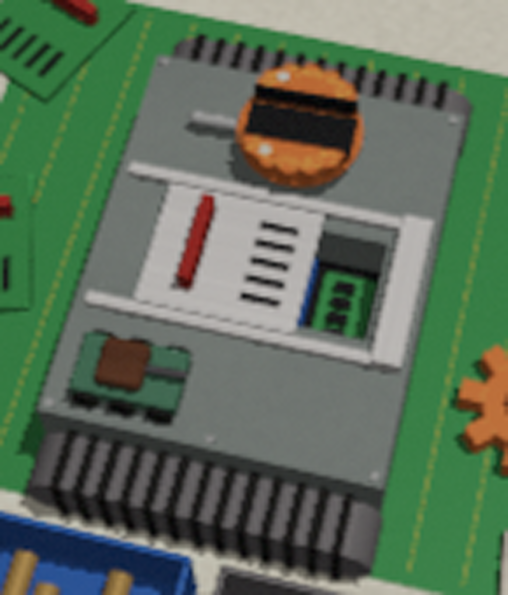

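```bash
cat > h.py <<'E'
import cv2,numpy as np
from rig import sense,grab_frame
def ray(f,px,z):
    px=np.atleast_2d(np.array(px,float));K=f["mtx"];T=f["T"]
    d=(np.linalg.inv(K)@np.c_[px,np.ones(len(px))].T).T@T[:3,:3].T
    o=T[:3,3];return o+d*((z-o[2])/d[:,2])[:,None]
def proj(f,P):
    P=np.atleast_2d(np.array(P,float));T=np.linalg.inv(f["T"]);q=P@T[:3,:3].T+T[:3,3];q=q@f["mtx"].T;return q[:,:2]/q[:,2:]
def mask(img,lo,hi,roi):
    h=cv2.cvtColor(img,cv2.COLOR_RGB2HSV);m=cv2.inRange(h,np.array(lo),np.array(hi));z=np.zeros_like(m);x0,y0,x1,y1=roi;z[y0:y1,x0:x1]=m[y0:y1,x0:x1];return z
def big(m):
    c,_=cv2.findContours(m,cv2.RETR_EXTERNAL,cv2.CHAIN_APPROX_NONE);return max(c,key=cv2.contourArea)
E
python3 - <<'E'
from h import *
f=grab_frame("top");s=grab_frame("scene")
scr=np.array([(55,82),(375,75),(55,484),(388,480)])/3.6+[280,130]-0.36
P=ray(f,scr,90);print("screws",P.round(1).tolist(),P.mean(0))
scr=np.array([(54,402),(374,478),(168,60),(455,119)])/3.5+[235,205]-.36
P=ray(s,scr,90);print("screws scene",P.round(1).tolist(),P.mean(0))
for n,g,roi in(("top",f,(345,180,372,225)),("scene",s,(280,255,300,292))):
    m=mask(g["color"],(0,120,50),(6,255,255),roi)|mask(g["color"],(172,120,50),(180,255,255),roi)
    c=big(m);b=cv2.minAreaRect(c);B=cv2.boxPoints(b);print(n,"rib",cv2.contourArea(c),b,ray(g,B,120).round(1).tolist(),ray(g,b[0],120).round(1))
for n,g,roi in(("top",f,(315,220,365,266)),("scene",s,(298,218,345,265))):
    m=mask(g["color"],(7,120,60),(20,255,255),roi)
    c=big(m);c=cv2.convexHull(c);e=cv2.fitEllipse(c);W=ray(g,c[:,0],132);print(n,"disc",e,ray(g,e[0],132).round(1), W.min(0).round(),W.max(0).round())
    b=mask(g["color"],(0,0,0),(180,255,45),roi);b=big(b);q=cv2.minAreaRect(b);print("slot",q,ray(g,cv2.boxPoints(q),123).round(1).tolist())
# panel rails ends in top
p=np.array([(378,182),(382,336),(84,187),(88,340),(50,182),(50,345)])/3.6+[280,130]-.36
print("rails",ray(f,p,98).round(1).tolist())
E
```

```text
screws [[782.8, 103.4, 90.0], [782.8, -130.0, 90.0], [487.5, 105.0, 90.0], [486.2, -129.9, 90.0]] [634.83853794 -12.86020216  90.        ]
screws scene [[779.7, -128.8, 90.0], [781.0, 102.9, 90.0], [481.7, -130.6, 90.0], [482.8, 102.9, 90.0]] [631.30616901 -13.42129379  90.        ]
top rib 68.5 ((358.5, 201.0), (26.0, 3.0), 90.0) [[675.5, -56.3, 120.0], [675.3, -63.9, 120.0], [608.0, -62.3, 120.0], [608.2, -54.8, 120.0]] [[641.6 -59.3 120. ]]
scene rib 85.5 ((290.4953918457031, 273.3486328125), (4.406001091003418, 26.24444007873535), 16.699243545532227) [[683.1, -65.3, 120.0], [609.3, -66.0, 120.0], [610.4, -54.4, 120.0], [684.0, -54.0, 120.0]] [[647.3 -59.9 120. ]]
top disc ((338.73388671875, 243.53541564941406), (36.45942687988281, 38.297916412353516), 96.63814544677734) [[532.   -7.4 132. ]] [486. -53. 132.] [555.  39. 132.]
slot ((338.8507080078125, 243.36427307128906), (12.699895858764648, 30.299001693725586), 87.27368927001953) [[548.7, 30.6, 123.0], [551.0, -45.0, 123.0], [519.0, -45.8, 123.0], [516.7, 29.5, 123.0]]
scene disc ((320.1605224609375, 242.90121459960938), (30.096561431884766, 35.54792022705078), 92.86178588867188) [[548.9  -6.1 132. ]] [522. -53. 132.] [594.  40. 132.]
slot ((320.5577087402344, 240.71156311035156), (29.221303939819336, 9.021342277526855), 11.309932708740234) [[550.8, -45.9, 123.0], [523.0, -48.2, 123.0], [522.7, 30.1, 123.0], [550.3, 31.5, 123.0]]
rails [[700.3, -128.9, 98.0], [587.9, -128.2, 98.0], [701.2, 82.3, 98.0], [589.1, 80.3, 98.0], [705.4, 106.7, 98.0], [586.0, 107.4, 98.0]]
```

Hull yaw is about 0, with its origin near world (644,-13). The fastener axis is therefore near (536,-7), and the measured slot centre agrees at (534,-7.5). The rib centre is near (644,-59.5), so the panel is about 68 mm short of home, inside the given 58–85 mm. I'll shut the fingers and turn the tool to yaw π/2, so that tool x = world +y, tool y = world +x and tool z is down.

```bash
python3 -m creep '[[0,0,0.12,0,0,0,1],[0,0,0.12,0,0,0,1],[0,0,0.12,0,0,0,1],[0,0,0.12,0,0,0,1],[0,0,0.12,0,0,0,1],[0,0,0.12,0,0,0,1],[0,0,0.12,0,0,0,1],[0,0,0.12,0,0,0,1],[0,0,0.12,0,0,0,1],[0,0,0.12,0,0,0,1]]' 20; python3 -m creep '[[0,0,0.084,0,0,0,1],[0,0,0,0,0,0,1]]'
```

```text
clock: 1.03
eef_pos: [176.5, 598.6, 401.9]
tcp_rot: [-3.14, 0.005, 1.611]
contact_force: [-0.4, -0.1, 0.3]
opening: -0.001
clock: 1.2
eef_pos: [176.5, 598.5, 401.4]
tcp_rot: [-3.14, 0.006, 1.516]
contact_force: [-0.3, 0.4, 1.1]
opening: -0.003
```

```bash
python3 -m creep '[[0,0,-0.05,0,0,0,1],[0,0,0,-33,22,0,1],[0,0,0,-33,22,0,1],[0,0,0,-33,22,0,1],[0,0,0,-33,22,0,1],[0,0,0,-33,22,0,1],[0,0,0,-33,22,0,1],[0,0,0,-33,22,0,1],[0,0,0,-33,22,0,1],[0,0,0,-33,22,0,1]]'; python3 -m creep '[[0,0,0,-33,22,0,1],[0,0,0,-33,22,0,1],[0,0,0,-33,22,0,1],[0,0,0,-33,22,0,1],[0,0,0,-33,22,0,1],[0,0,0,-33,22,0,1],[0,0,0,-33,22,0,1],[0,0,0,-33,22,0,1],[0,0,0,-33,22,0,1],[0,0,0,-33,22,0,1]]'
```

```text
clock: 2.03
eef_pos: [381.3, 297.9, 400.9]
tcp_rot: [-3.14, 0.003, 1.613]
contact_force: [1.0, 0.8, 0.2]
opening: 0.002
clock: 2.87
eef_pos: [627.3, -38.1, 402.9]
tcp_rot: [3.14, 0.001, 1.647]
contact_force: [-0.2, 1.0, 1.4]
opening: -0.001
```

```bash
python3 -m creep '[[0,0,0.07,-32,11,0,1],[0,0,0,-32,5,0,1],[0,0,0,0,0,0,1]]'; python3 - <<'E'
from h import *
s=sense();print(s["eef_pos"],s["tcp_rot"],s["contact_force"])
for n in("scene","top"):
    f=grab_frame(n);cv2.imwrite(f"pics/{n}1.png",f["color"][:,:,::-1])
E
```

```text
clock: 3.12
eef_pos: [650.5, -110.3, 402.2]
tcp_rot: [3.138, 0.003, 1.581]
contact_force: [-1.0, 0.9, -0.0]
opening: -0.002
[ 650.5333994  -110.29075045  402.15487094] [3.13783588 0.00319423 1.58103661] [-1.01395935  0.86372289 -0.00863806]
```

View pics/scene1.png

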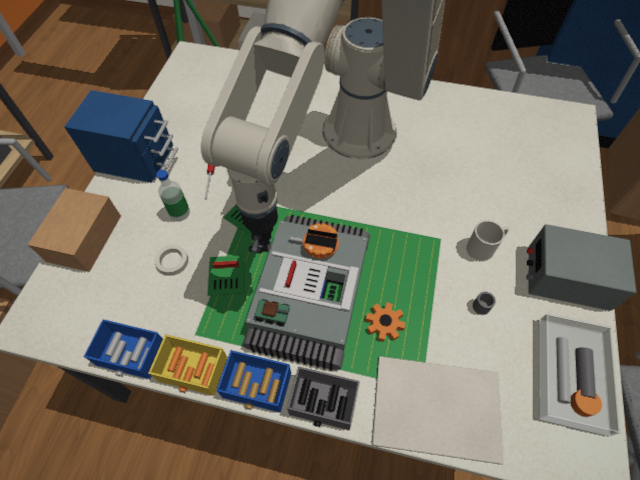

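The shut fingers hang behind the rib, tips near (258,247), with open deck below. I'll descend behind the rib.

```bash
python3 -m creep '[[0,0,0.01,0,-6,35,1],[0,0,0,0,0,35,1],[0,0,0,0,0,30,1],[0,0,0,0,0,12,1],[0,0,0,0,0,5,1],[0,0,0,0,0,0,1]]'; python3 - <<'E'
from h import *
s=sense();print(s["eef_pos"],s["tcp_rot"],s["contact_force"])
for n in("scene","top"):
    f=grab_frame(n);c=f["color"][180:380,200:440] if n=="scene" else f["color"][120:300,270:470];cv2.imwrite(f"pics/{n}2.png",cv2.resize(c[:,:,::-1],None,fx=3,fy=3,interpolation=cv2.INTER_CUBIC))
    print(n,proj(f,s["eef_pos"]-[0,0,173.4]))
E
```

```text
clock: 3.72
eef_pos: [643.3, -100.4, 284.3]
tcp_rot: [3.135, -0.001, 1.585]
contact_force: [-0.4, 0.2, 0.3]
opening: 0.001
[ 643.27036582 -100.38076275  284.32324849] [ 3.13505108e+00 -6.67370889e-04  1.58460335e+00] [-0.40241917  0.21867651  0.30492155]
scene [[275.99221414 270.35504916]]
top [[374.51872135 200.85212688]]
```

View pics/scene2.png

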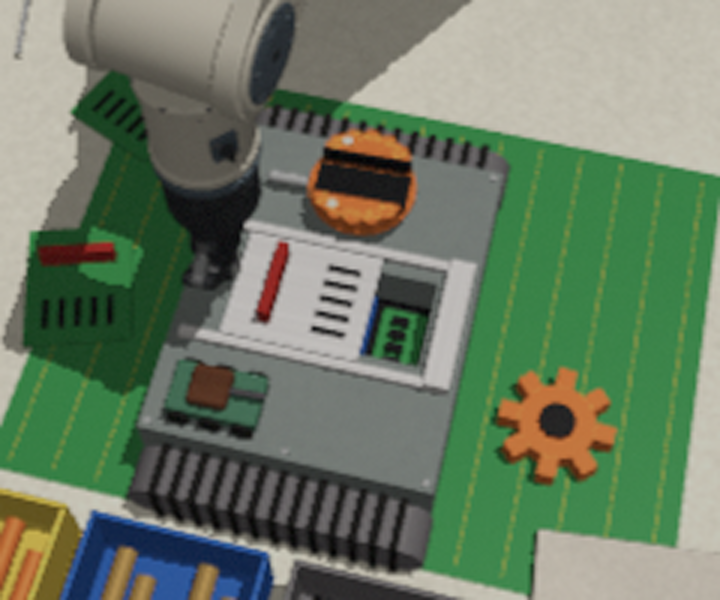

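View pics/top2.png

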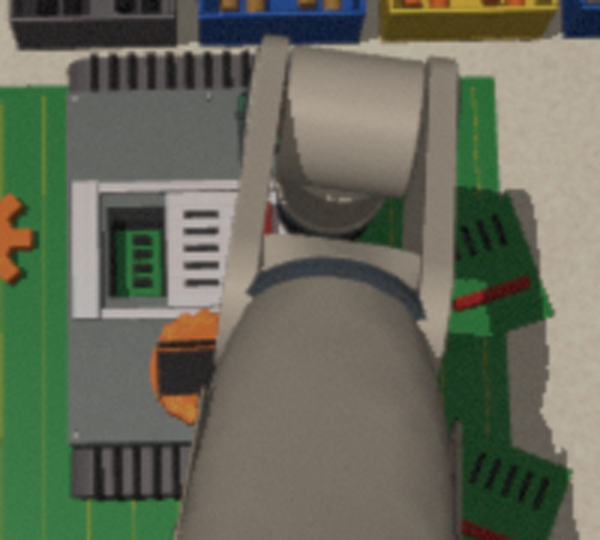

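```bash
python3 - <<'E'
from h import *
s=sense();print(s["eef_pos"],s["tcp_rot"],s["contact_force"])
f=grab_frame("scene");c=f["color"][225:325,235:335].copy();c=cv2.convertScaleAbs(c,alpha=1.8)
c=cv2.resize(c[:,:,::-1],None,fx=6,fy=6,interpolation=cv2.INTER_CUBIC)
for dx in(-11,11):
  for dz in (173.4,100):
    p=(proj(f,s["eef_pos"]-[0,dx,dz])[0]-[235,225])*6+3;cv2.circle(c,tuple(p.astype(int)),3,(255,0,255),-1)
cv2.imwrite("pics/s3.png",c)
E
```

```text
[ 644.06811049 -100.80536502  286.21045151] [ 3.13203657e+00 -9.71758010e-05  1.58394518e+00] [ 0.34994163 -0.17083178 -0.61569852]
```

View pics/s3.png

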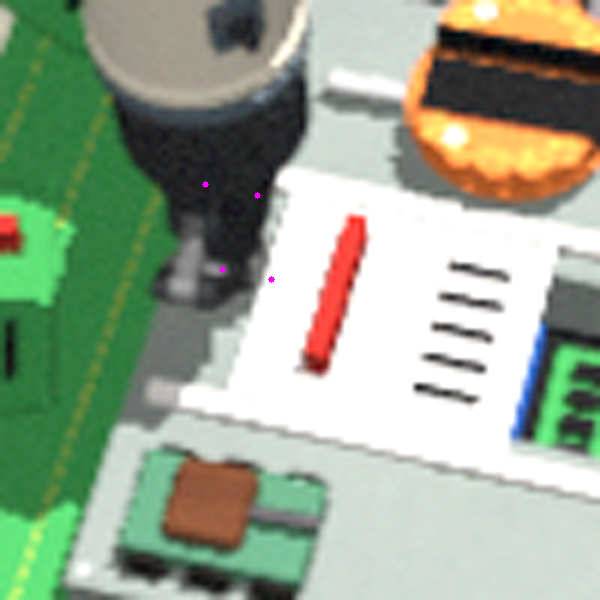

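```bash
python3 - <<'E'
from h import *
f=grab_frame("scene");im=cv2.imread("pics/scene1.png")[190:270,220:320];c=cv2.resize(cv2.convertScaleAbs(im,alpha=2),None,fx=7,fy=7,interpolation=cv2.INTER_CUBIC)
o=np.array([650.5,-110.3,402.2])
for dx in(-15,15):
 for dy in(-11,11):
  for dz in (173.4,100):
    p=(proj(f,o+[dx,dy,-dz])[0]-[220,190])*7+3;cv2.circle(c,tuple(p.astype(int)),3,(255,0,255) if dx>0 else (0,255,255),-1)
cv2.imwrite("pics/s4.png",c)
E
```

```text
(no output)
```

View pics/s4.png

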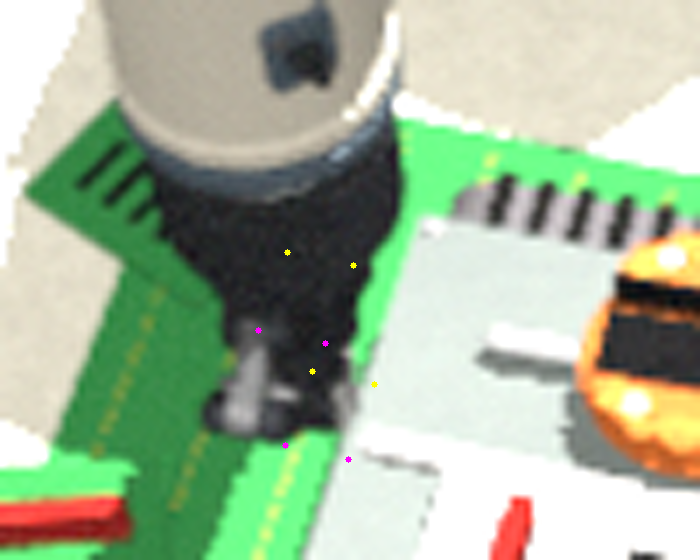

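The visible fingertip position is ambiguous by a few mm, because the knuckle hides it. I'll settle it by contact: approach the rib slowly and watch the force.

```bash
python3 -m creep '[[0,0,0,4,0,6,1],[0,0,0,4,0,0,1],[0,0,0,3,0,0,1],[0,0,0,3,0,0,1]]';for i in 1; do python3 -m creep '[[0,0,0,3,0,0,1],[0,0,0,3,0,0,1]]'; done; python3 -m creep '[[0,0,0,3,0,0,1],[0,0,0,3,0,0,1]]'; python3 -m creep '[[0,0,0,3,0,0,1],[0,0,0,3,0,0,1]]'
```

```text
clock: 4.25
eef_pos: [645.8, -86.8, 284.6]
tcp_rot: [3.124, 0.001, 1.583]
contact_force: [-0.1, 0.2, -0.5]
opening: -0.001
clock: 4.42
eef_pos: [645.8, -80.0, 285.2]
tcp_rot: [3.123, 0.001, 1.583]
contact_force: [-0.4, -0.5, -0.5]
opening: 0.0
clock: 4.58
eef_pos: [645.8, -73.3, 285.4]
tcp_rot: [3.122, 0.002, 1.583]
contact_force: [0.4, -1.4, -0.6]
opening: 0.005
clock: 4.75
eef_pos: [645.8, -66.9, 285.4]
tcp_rot: [3.122, 0.002, 1.583]
contact_force: [-0.0, -1.8, -0.3]
opening: -0.002
```

Contact came at TCP y of about -75, as predicted, at 1.8 N, so the tip model holds. I'll keep pushing.

```bash
python3 -m creep '[[0,0,0,4,0,2,1],[0,0,0,5,0,2,1],[0,0,0,5,0,1,1],[0,0,0,5,0,0,1],[0,0,0,5,0,0,1],[0,0,0,5,0,0,1]]'; python3 -m creep '[[0,0,0,5,0,0,1],[0,0,0,4,0,0,1],[0,0,0,3,0,0,1],[0,0,0,3,0,0,1]]'
```

```text
clock: 5.25
eef_pos: [645.9, -36.2, 280.5]
tcp_rot: [3.121, 0.004, 1.583]
contact_force: [0.3, -2.4, 1.0]
opening: 0.001
clock: 5.58
eef_pos: [645.7, -18.7, 280.5]
tcp_rot: [3.121, 0.004, 1.584]
contact_force: [-0.8, -2.0, 1.1]
opening: -0.002
```

```bash
python3 -m creep '[[0,0,0,3,0,0,1],[0,0,0,3,0,0,1],[0,0,0,2,0,0,1]]'; python3 -m creep '[[0,0,0,2,0,0,1],[0,0,0,2,0,0,1]]';  python3 -m creep '[[0,0,0,2,0,0,1],[0,0,0,2,0,0,1]]'
```

```text
clock: 5.83
eef_pos: [645.6, -9.7, 280.5]
tcp_rot: [3.121, 0.004, 1.584]
contact_force: [0.2, -2.8, 1.8]
opening: -0.0
clock: 6.0
eef_pos: [645.2, -6.4, 280.5]
tcp_rot: [3.122, 0.007, 1.585]
contact_force: [-4.3, -18.9, 5.1]
opening: 0.001
clock: 6.17
eef_pos: [644.4, -5.1, 280.6]
tcp_rot: [3.124, 0.013, 1.586]
contact_force: [-1.1, -12.1, 3.9]
opening: 0.001
```

The force rose to 19 N at TCP y = -6, where the stop was predicted. I'll hold briefly, back off, lift clear, and look.

```bash
python3 -m creep '[[0,0,0,1,0,0,1],[0,0,0,1,0,0,1],[0,0,0,0,0,0,1],[0,0,0,-6,0,0,1],[0,0,0,-10,0,0,1],[0,0,0,0,0,-25,1],[0,0,0,0,0,-35,1],[0,0,0,0,0,-35,1]]'; python3 -m creep '[[0,0,0,-30,0,-10,1],[0,0,0,-35,0,0,1],[0,0,0,-35,0,0,1],[0,0,0,-35,0,0,1],[0,0,0,0,0,0,1]]'; python3 - <<'E'
from h import *
f=grab_frame("scene");cv2.imwrite("pics/s5.png",cv2.resize(f["color"][195:355,220:400,::-1],None,fx=4,fy=3.7,interpolation=cv2.INTER_CUBIC))
f=grab_frame("top");cv2.imwrite("pics/t5.png",cv2.resize(f["color"][130:295,280:440,::-1],None,fx=3.6,fy=3.6,interpolation=cv2.INTER_CUBIC))
E
```

```text
clock: 6.83
eef_pos: [639.8, -21.3, 368.6]
tcp_rot: [-3.14, 0.013, 1.585]
contact_force: [-0.1, 0.5, 0.5]
opening: -0.002
clock: 7.25
eef_pos: [643.6, -161.7, 390.9]
tcp_rot: [3.129, 0.012, 1.59]
contact_force: [-0.2, -0.2, -0.2]
opening: -0.0
```

View pics/s5.png

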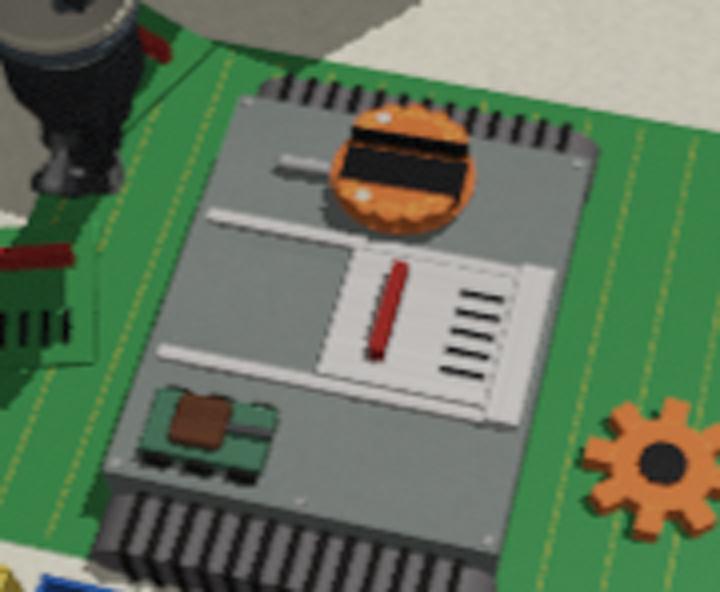

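View pics/t5.png

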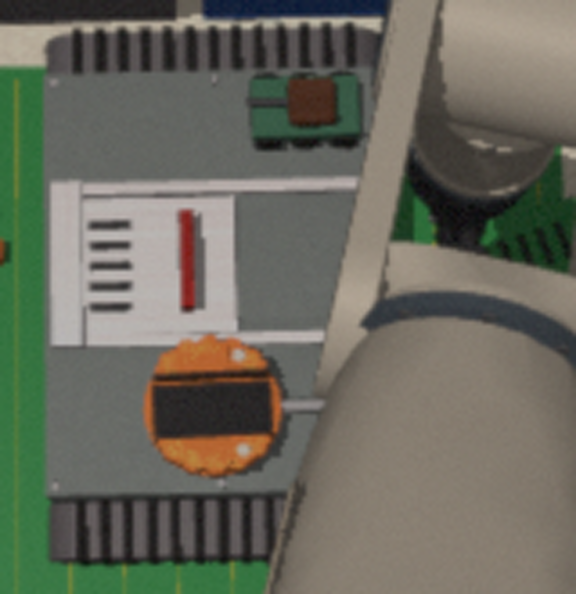

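The bay is now covered. The panel sits against the stop and keeper strip (top crop x≈85), the rib is at (187,260), and the fastener is still open with its tongue to -y. Next I'll go above the slot's +y end, at about (535,20).

```bash
python3 - <<'E'
from h import *
f=grab_frame("top")
print(ray(f,np.array([187,260])/3.6+[280,130]-.36,120))
E
python3 -m creep '[[-0.012,0.012,0.015,30,-18,0,1],[0,0,0,30,-18,0,1],[0,0,0,30,-18,0,1],[0,0,0,30,-18,0,1],[0,0,0,30,-18,0,1],[0,0,0,20,-13,0,1],[0,0,0,0,0,0,1]]'
```

```text
[[640.78324601   8.72533706 120.        ]]
clock: 7.98
eef_pos: [532.3, 24.5, 384.7]
tcp_rot: [3.122, -0.008, 1.579]
contact_force: [-0.1, 0.1, -0.4]
opening: 0.001
```

```bash
python3 -m creep '[[0.008,0.02,0.008,-2,2,28,1],[0,0,0,0,0,25,1],[0,0,0,0,0,12,1],[0,0,0,0,0,0,1]]'; python3 - <<'E'
from h import *
s=sense();print(s["eef_pos"],s["tcp_rot"])
f=grab_frame("scene");cv2.imwrite("pics/s6.png",cv2.resize(f["color"][180:300,260:400,::-1],None,fx=5,fy=5,interpolation=cv2.INTER_CUBIC))
E
```

```text
clock: 8.32
eef_pos: [534.3, 29.7, 319.4]
tcp_rot: [3.127, -0.03, 1.581]
contact_force: [-0.8, -0.7, -0.0]
opening: -0.002
[534.28766105  29.72770095 319.36968302] [ 3.12698372 -0.0299975   1.58107643]
```

View pics/s6.png

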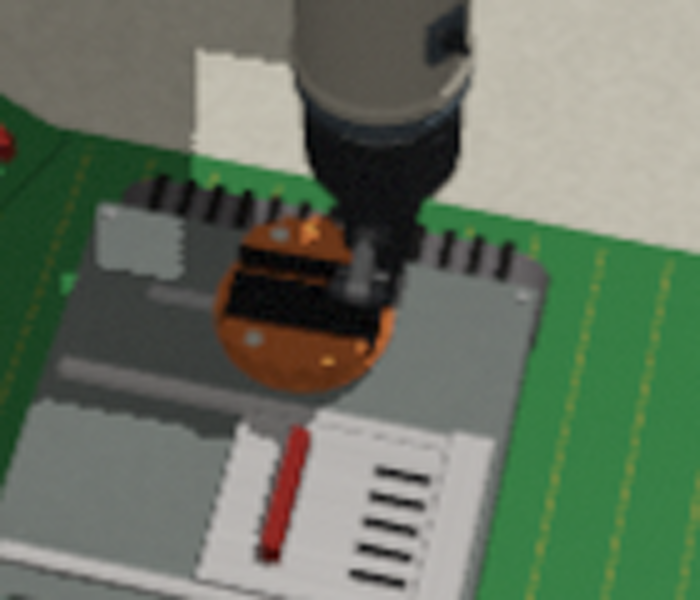

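```bash
python3 -m creep '[[0.03,0.014,0.01,0,1,0,1],[0,0,0,0,0,0,1]]';python3 - <<'E'
from h import *
s=sense();print(s["eef_pos"],s["tcp_rot"],s["contact_force"])
E
python3 -m creep '[[0,0,0,0,0,7,1],[0,0,0,0,0,3,1]]'
```

```text
clock: 8.53
eef_pos: [535.9, 30.4, 321.1]
tcp_rot: [-3.125, -0.045, 1.572]
contact_force: [0.3, -0.4, -0.2]
opening: -0.001
[535.85223742  30.43041077 321.14144096] [-3.12546444 -0.04455289  1.57224952] [ 0.25523986 -0.4011425  -0.24509637]
clock: 8.7
eef_pos: [536.7, 31.0, 312.6]
tcp_rot: [-3.13, -0.044, 1.573]
contact_force: [-0.7, 0.5, -0.1]
opening: -0.004
```

My tilt bookkeeping was off: at this yaw, pitch tips the tool along world y. I'll straighten it before entering.

```bash
python3 -m creep '[[-0.011,-0.044,0,-3,-1,0,1],[0,0,0,0,0,0,1]]';python3 - <<'E'
from h import *
from scipy.spatial.transform import Rotation as R
s=sense();print(s["eef_pos"],s["tcp_rot"]);print(s["eef_pos"]+R.from_euler('xyz',s["tcp_rot"]).as_matrix()[:,2]*173.4)
E
```

```text
clock: 8.87
eef_pos: [535.8, 27.8, 312.3]
tcp_rot: [3.14, 0.002, 1.573]
contact_force: [0.5, -0.1, -0.4]
opening: 0.003
[535.84348815  27.84975337 312.32044971] [3.13996385e+00 1.52094661e-03 1.57349537e+00]
[536.12663253  27.58678495 138.92088029]
```

```bash
python3 -m creep '[[0,0,0,0,0,6,1],[0,0,0,0,0,4,1]]';python3 -m creep '[[0,0,0,0,0,4,1],[0,0,0,0,0,3,1]]';python3 -m creep '[[0,0,0,0,0,2,1],[0,0,0,0,0,0,1]]'; python3 - <<'E'
from h import *
from scipy.spatial.transform import Rotation as R
s=sense();print(s["eef_pos"]+R.from_euler('xyz',s["tcp_rot"]).as_matrix()[:,2]*173.4,s["contact_force"])
f=grab_frame("scene");cv2.imwrite("pics/s7.png",cv2.resize(f["color"][180:300,260:400,::-1],None,fx=5,fy=5,interpolation=cv2.INTER_CUBIC))
E
```

```text
clock: 9.03
eef_pos: [536.2, 28.1, 302.7]
tcp_rot: [3.137, -0.0, 1.574]
contact_force: [-0.7, -0.1, -0.7]
opening: 0.001
clock: 9.2
eef_pos: [536.2, 28.2, 294.7]
tcp_rot: [3.138, -0.002, 1.574]
contact_force: [0.1, 0.9, 0.5]
opening: 0.001
clock: 9.37
eef_pos: [535.9, 28.2, 291.4]
tcp_rot: [3.139, -0.002, 1.574]
contact_force: [-0.1, -0.4, 0.3]
opening: -0.001
[536.33842709  28.59622218 118.00868573] [-0.06534053 -0.42799879  0.32898675]
```

View pics/s7.png

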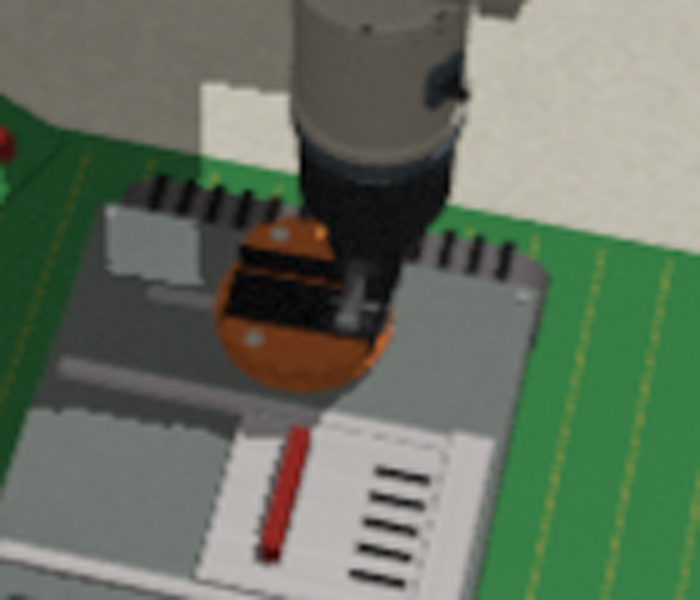

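The finger is in the slot at the +y end, tip about 4 mm above the floor, with no contact. I'll swing it counter-clockwise along an arc.

```bash
python3 -m creep '[[0,0,0,0,-3,0,1],[0,0,0,-1,-3,0,1],[0,0,0,-1,-3,0,1]]'; python3 -m creep '[[0,0,0,-1,-4,0,1],[0,0,0,-2,-4,0,1]]'
```

```text
clock: 9.67
eef_pos: [527.0, 26.2, 291.7]
tcp_rot: [3.138, -0.002, 1.574]
contact_force: [4.5, -0.4, -1.3]
opening: 0.002
clock: 9.83
eef_pos: [520.7, 22.8, 292.7]
tcp_rot: [3.13, -0.002, 1.575]
contact_force: [6.3, 0.7, -3.8]
opening: 0.001
```

```bash
python3 -m creep '[[0,0,0,-2,-3,1,1],[0,0,0,-3,-3,1,1]]'; python3 -m creep '[[0,0,0,-3,-3,0,1],[0,0,0,-3,-3,0,1]]'; python3 - <<'E'
from h import *
f=grab_frame("scene");cv2.imwrite("pics/s8.png",cv2.resize(f["color"][180:300,260:400,::-1],None,fx=5,fy=5,interpolation=cv2.INTER_CUBIC))
E
```

```text
clock: 10.0
eef_pos: [516.1, 17.9, 292.2]
tcp_rot: [3.122, -0.003, 1.574]
contact_force: [3.6, 3.6, 3.1]
opening: 0.0
clock: 10.17
eef_pos: [511.2, 11.8, 293.2]
tcp_rot: [3.116, -0.004, 1.574]
contact_force: [7.7, 2.1, -4.6]
opening: 0.003
```

View pics/s8.png

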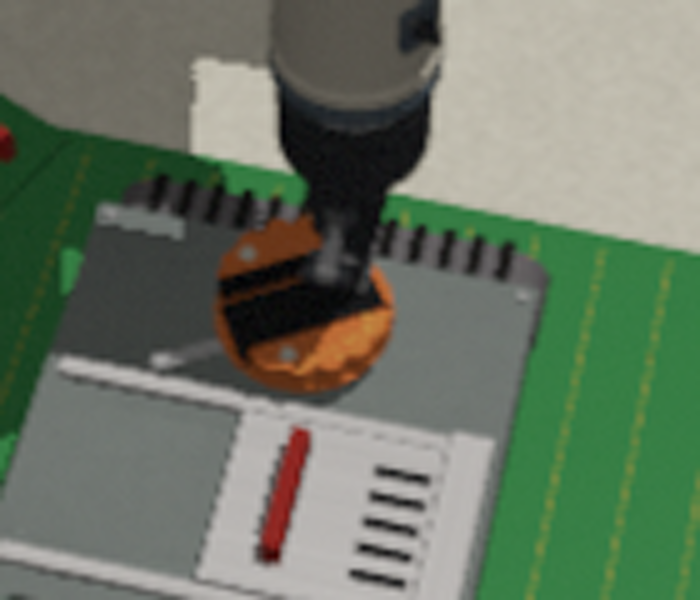

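The fastener is about 0.55 rad round, with the tongue swinging toward the rib side (tip at crop (160,360)). Continuing.

```bash
python3 -m creep '[[0.01,0,0,-3,-2,1,1],[0.01,0,0,-4,-2,1,1]]'; python3 -m creep '[[0,0,0,-4,-2,0,1],[0,0,0,-4,-1,0,1]]'; python3 -m creep '[[0,0,0,-4,-1,0,1],[0,0,0,-4,-1,0,1]]'
```

```text
clock: 10.38
eef_pos: [509.7, 4.4, 293.0]
tcp_rot: [3.124, -0.004, 1.574]
contact_force: [10.9, 3.3, -2.9]
opening: -0.001
clock: 10.55
eef_pos: [508.5, -3.5, 293.9]
tcp_rot: [3.116, -0.006, 1.574]
contact_force: [5.7, 6.3, -5.3]
opening: -0.002
clock: 10.72
eef_pos: [508.3, -10.7, 294.4]
tcp_rot: [3.108, -0.01, 1.572]
contact_force: [10.7, 11.2, -8.2]
opening: -0.001
```

```bash
python3 - <<'E'
from h import *
from scipy.spatial.transform import Rotation as R
s=sense();print(s["eef_pos"]+R.from_euler('xyz',s["tcp_rot"]).as_matrix()[:,2]*173.4,s["contact_force"])
f=grab_frame("scene");cv2.imwrite("pics/s9.png",cv2.resize(f["color"][180:300,260:400,::-1],None,fx=5,fy=5,interpolation=cv2.INTER_CUBIC))
E
```

```text
[514.08193004  -9.04900659 121.11465688] [10.74444862 11.16859376 -8.1798001 ]
```

View pics/s9.png

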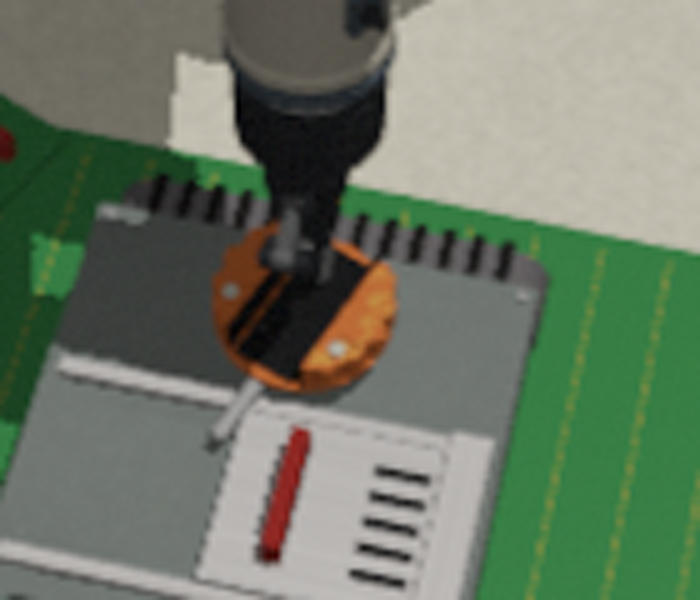

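It is about 1.1 rad round, with the tongue tip at (215,440) coming behind the rib. I'll push further toward -y, slightly outward and down.

```bash
python3 -m creep '[[0.012,0,0,-4,-2,2,1],[0.012,0,0,-4,-2,2,1]]'; python3 -m creep '[[0.01,0,0,-4,-1,1,1],[0,0,0,-4,-1,1,1]]'; python3 - <<'E'
from h import *
from scipy.spatial.transform import Rotation as R
s=sense();print(s["eef_pos"]+R.from_euler('xyz',s["tcp_rot"]).as_matrix()[:,2]*173.4,s["contact_force"])
E
```

```text
clock: 10.93
eef_pos: [510.6, -17.0, 294.1]
tcp_rot: [3.11, -0.016, 1.569]
contact_force: [17.9, 18.9, 2.8]
opening: -0.004
clock: 11.1
eef_pos: [512.8, -21.6, 294.3]
tcp_rot: [3.107, -0.025, 1.566]
contact_force: [0.1, 33.7, 5.5]
opening: -0.005
[518.88927863 -17.22287632 121.09588759] [ 0.1433923  33.65397211  5.49113712]
```

```bash
python3 - <<'E'
from h import *
f=grab_frame("scene");cv2.imwrite("pics/s10.png",cv2.resize(f["color"][180:300,260:400,::-1],None,fx=5,fy=5,interpolation=cv2.INTER_CUBIC))
E
```

```text
(no output)
```

View pics/s10.png

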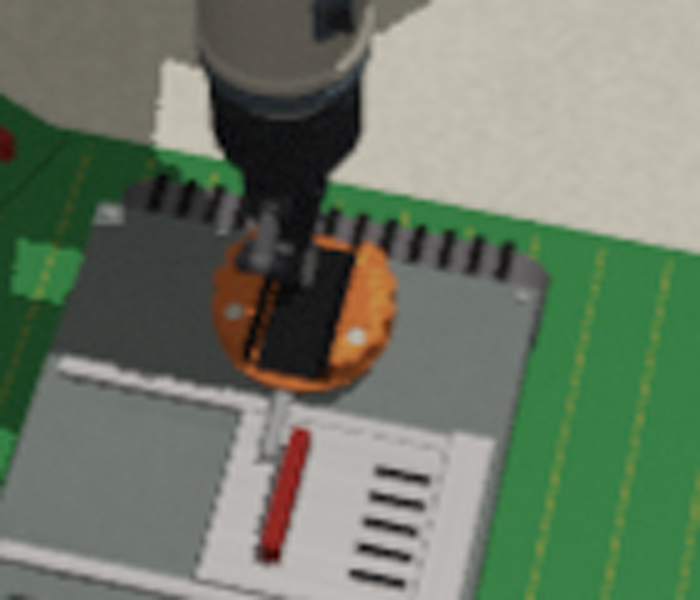

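```bash
python3 - <<'E'
from h import *
from rig import sense
f=grab_frame("scene")
P=ray(f,np.array([[235,312],[357,337]])/5+[260,180]-.4,132);print(P,np.arctan2(*(P[1]-P[0])[[1,0]]))
P=ray(f,np.array([[284,398],[266,458]])/5+[260,180]-.4,105);print(P,np.pi/2+np.arctan2(*(P[1]-P[0])[[1,0]]))
print(sense()["contact_force"])
E
```

```text
[[554.45172148 -41.23880517 132.        ]
 [554.40718228  24.28298932 132.        ]] 1.571476088292439
[[583.96401537  -7.85814025 105.        ]
 [620.5765087   -8.41390412 105.        ]] 1.5556178688883604
[ 6.99064033 25.13310288  0.66864553]
```

Both the dots (1.571) and the tongue (1.556) say it is at the locked stop, and the force rose as expected there. I'll hold briefly, unload, then lift straight out.

```bash
python3 -m creep '[[0,0,0,0,0,0,1],[0,0,0,0,0,0,1],[0,0,0,3,0,0,1],[0,0,0,3,0,0,1],[0,0,0,0,0,0,1]]'; python3 -m creep '[[0,0,0,0,0,-6,1],[0,0,0,0,0,-10,1],[0,0,0,0,0,-20,1]]'; python3 -m creep '[[0,0,0,0,0,-30,1],[0,0,0,0,0,-35,1],[0,0,0,0,0,-35,1],[0,0,0,30,-20,0,1],[0,0,0,33,-20,0,1],[0,0,0,33,-20,0,1],[0,0,0,33,-20,0,1],[0,0,0,0,0,0,1],[0,0,0,0,0,0,1]]'; python3 - <<'E'
from h import *
f=grab_frame("scene");c=f["color"]
cv2.imwrite("pics/s11.png",cv2.resize(c[180:370,230:400,::-1],None,fx=3.15,fy=3.15,interpolation=cv2.INTER_CUBIC))
g=grab_frame("top");cv2.imwrite("pics/t11.png",g["color"][:,:,::-1])
roi=(270,235,330,310)
m=mask(c,(0,120,50),(6,255,255),roi)|mask(c,(172,120,50),(180,255,255),roi);b=cv2.minAreaRect(big(m));print("rib",ray(f,b[0],115))
E
```

```text
clock: 11.62
eef_pos: [510.9, -14.3, 294.9]
tcp_rot: [3.108, -0.027, 1.566]
contact_force: [-0.1, 0.7, 0.2]
opening: -0.002
clock: 11.87
eef_pos: [507.7, -15.4, 329.2]
tcp_rot: [3.117, -0.026, 1.566]
contact_force: [-0.4, -0.3, 0.8]
opening: -0.004
clock: 12.62
eef_pos: [422.3, 113.4, 448.3]
tcp_rot: [3.102, -0.027, 1.561]
contact_force: [0.9, 0.2, -0.9]
opening: -0.001
rib [[643.25792547   7.03025098 115.        ]]
```

View pics/s11.png

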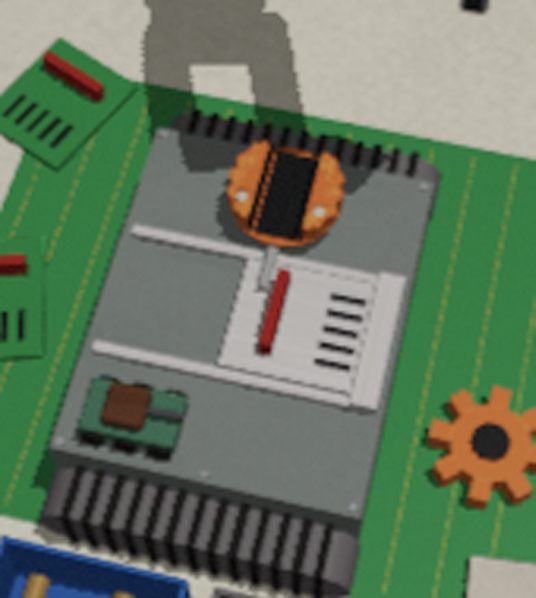

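View pics/t11.png

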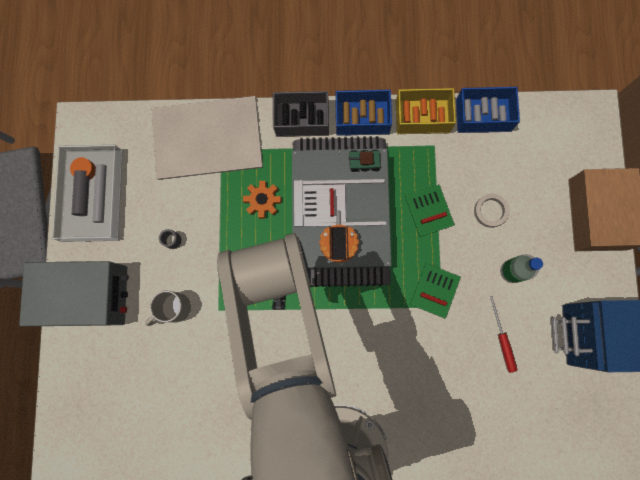

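The slot now lies along hull x, and the tongue is at (268,270) directly behind the rib. The panel is home and every bystander is in place. I'll check the angle once more with the finger withdrawn, then hand in.

```bash
python3 - <<'E'
from h import *
from rig import job
f=grab_frame("scene")
P=ray(f,np.array([[242,197],[320,212]])/3.15+[230,180]-.35,132);a=np.arctan2(*(P[1]-P[0])[[1,0]]);print(P.round(1),a,sense()["contact_force"],sense()["clock"])
if a>1.48: print(job.sign_off())
E
```

```text
[[555.1 -41.4 132. ]
 [554.1  24.9 132. ]] 1.5854088431767013 [-0.58506041 -0.07940571 -0.07727017] 12.7667
the job is handed in; nothing more can be done
None
```

The panel is home and locked, and I handed the job in at 12.8 s of the 45 s allowed; it reports no verdict.

- **Panel:** With the gripper shut, I pushed it by the rear face of its red rib until it met the end stop. The force rose to about 19 N where the stop was predicted. The top view then put the rib centre at y = 8.7 mm, where 9 mm means fully home.
- **Fastener:** I set the shut fingertips in the slot and swung them counter-clockwise to the hard stop, with a peak reading of about 34 N. With the finger withdrawn, the white dots give about 1.58 rad, and the tongue lies behind the rib. The tongue itself measured 1.556 rad just before.
- **Other things:** In the last pictures the panel is flat, the bystanders stand where they were by eye, and the arm is clear with about 0 N on it.

**Checks that disagreed:**
- The last scene-view rib measurement was y = 7.0 mm, about 2 mm short of home. That is within the calibration error and the 7 mm tolerance.
- I misread the tool's tilt axes once above the slot and corrected it before entering.

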